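# Seat the lens barrel in the V-block and hold it down

## Task

Pick up the lens barrel from its wooden rest, lay it in the steel V-block with the wide glass end away from the end plate, slide its rear end up against the end plate, and press it down squarely so that it bears on both sloping faces of the V. Press gently but firmly, with about 10 N, leave the other things alone, and finish while still gripping the barrel round its middle and pressing it down: do not let go.

Things in the scene. Friction and masses are not known exactly. Their poses are not given: they have to be found in the camera images.
- lens: loose lens barrel: dark steel tube 28 mm thick, 90 mm long, with a wider bright bezel (34 mm thick, 8 mm long) and glass at the front end; 98 mm overall, 0.09 to 0.18 kg. Starts level on the wooden rest, axis 34 mm above the desk. Origin on the axis, 46 mm from the rear end, 52 mm from the front; y axis points along the tube to the rear. Grip across the tube at the origin.
- lens_front (a point): centre of the barrel's front (bezel and glass) end, 52 mm from the origin along the barrel's -y axis
- lens_rear (a point): centre of the barrel's plain rear end face, 46 mm from the origin along the barrel's +y axis
- rest: wooden rest, fixed to the desk: base 50 x 98 x 8 mm with two notched ribs (29 mm high, 10 mm thick, 58 mm gap between them for the fingers). Origin under its centre on the desk; the barrel lies along its y axis, bezel end at -y. Rest and V-block may swap places.
- vblock: steel V-block, fixed to the desk: base 76 x 110 x 10 mm, two 90 degree V saddles (each 16 mm long, 48 mm gap between them for the fingers; V bottom 24 mm, rims 42 mm above the desk) and a dark end plate (40 mm wide, 54 mm high, inner face at y = +46 mm). Origin on the desk midway between the saddles; y axis along the V to the end plate, x across it.
- v_seat (a point): where the barrel's origin lies when the barrel is seated on both faces with its rear end against the end plate: 43.8 mm above the V-block's origin; axes as the V-block's. At the seat the barrel's y axis points the same way as the V-block's.
- v_face_near: the two 45 degree faces on the V's -x side (nearer the robot), one on each saddle; part of the V-block and rigid, origin as the V-block's
- v_face_far: the two 45 degree faces on the V's +x side (farther from the robot), one on each saddle; part of the V-block and rigid, origin as the V-block's
- sleeve: bystander: a loose plain aluminium sleeve, 28 mm in diameter, 40 mm high, standing on end; origin under its centre. Not the lens barrel.
- screw_tin: bystander: round open tin, 58 mm, 22 mm high; origin under its centre
- side_cutters: bystander: red-handled side cutters, 131 mm long, 14 mm high, lying; origin under the middle
- flux_syringe: bystander: small syringe, 126 mm long, 21 mm thick, lying; origin under the middle
- multimeter: bystander: multimeter lying on its back, 140 x 70 x 39 mm; origin under its centre
- thermal_pad_box: bystander: flat grey box 40 x 58 x 8 mm; origin under its centre
- tape_roll: bystander: flat roll of tape, 92 mm across, 12 mm high; origin under its centre
Things that resemble listed ones, but are neither listed nor needed, are in the scene too. Of the things that look like the rest, the larger one is meant.

How it is judged (in metres and radians):
On the way:
1. the barrel is lifted clear of its rest in the gripper (height (world z) of lens above 0.065 m and contact force between the fingers and lens above 1 N and contact force between lens and rest below 0.1 N and contact force between lens and vblock below 0.1 N), for 0.2 s.
At the end, for the whole second after the job is handed in: For the last second the barrel lies at the V-block seat (2.5 mm sideways and in height, 0.04 rad), glass end away from the end plate, rear end within 3 mm of it, at rest, bearing on both V sides with 2 to 25 N each, still gripped within 28 mm of its origin (x of lens in the frame of v_seat between -0.0025 and 0.0025 m and z of lens in the frame of v_seat between -0.003 and 0.0025 m and y of lens in the frame of v_seat between -0.003 and 0.002 m and angle between the y axis of lens and the y axis of vblock, either way round below 0.04 rad and y of lens_front in the frame of vblock below -0.04 m and contact force between lens and v_face_near between 2 and 25 N and contact force between lens and v_face_far between 2 and 25 N and contact force between the fingers and lens above 2 N and distance between the grasp point and lens below 0.028 m and linear speed of lens below 0.02 m/s); the arm keeps its last pose, push and grip.
It fails at once if a bystander was moved by more than 15 mm (distance of any of sleeve, screw_tin, side_cutters, flux_syringe, multimeter, thermal_pad_box, tape_roll from where it was at the start of the episode above 0.015 m).
It fails at once if the barrel was pressed on the V-block with more than 60 N (contact force between lens and vblock above 60 N).
It also fails if it takes over 35 s, if anything falls off the work surface, if the arm or the gripper's body presses on something with over 40 N, if the wrist force passes 120 N, or if a joint passes its speed limit or range.

## Robot

A 6-joint arm with a two-finger parallel gripper is mounted at the origin on a cart in front of the work surface, level with it; the furniture and walls round the work are solid. World frame = base frame: x ahead of the robot, y to its left, z up, the work surface at z = 0. Lengths are in m, angles in degrees, forces in N, time in s.
With the tool pointing down it reaches from about 0.35 to 0.875 m from the base axis. Payload 4.2 kg.
Tool frame: the origin (TCP) lies midway between the tips of the shut fingers; the grasp point (between the pads) lies 19 mm behind it (r.grasp_offset is the distance from the TCP to the grasp point, in m); z points along the fingers, y is the direction in which the jaws open and shut (so a half turn about z gives the same grasp; the last joint's range is limited). The gripper opens to 87 mm and grips with 3 to 60 N. Pads are 19 mm wide; open, the fingers measure 117 mm over their backs; the gripper's body (75 mm by 190 mm) begins 51 mm behind the grasp point.
Start: joints at [86.035, 22.042, 0.453, 0, -68.411, -14.817], TCP at [0.201, 0.592, 0.223] pointing down, gripper open.
Joint ranges: [-179.83, 179.83], [-69.29, 118.12], [-61.27, 80.66], [-181.25, 117.63], [-171.15, -9.14], [-177.46, 177.46]. Speed limits (degrees/s): [159.86, 159.86, 180, 180, 180, 180].

## Interface

Orientations are given as a 3x3 rotation matrix whose columns are the frame's x, y, z axes.
In Python, from station import r gives the robot as it stands.
- The arm moves only by the shell command python3 -m crank 'ROWS'. ROWS is JSON, a list of rows, each a list of 3 entries, a list of its own where there are three numbers: the closure, from -1 (fully open) to 1 (shut), so that 0 is half open, then the shift along the tool's x, y, z as a fraction of full scale, then the turn, a rotation vector about the tool's x, y, z as a fraction of full scale. In form: [[fingers, [dx, dy, dz], [wx, wy, wz]], ...]. A call has 1 to 8 rows; each row shifts and turns the commanded pose from where the row before left it, along the tool's axes as they then stand; what a row does not reach is not made up. Full scale, the value 1, is 100 mm for a shift and 45 degrees for a turn. A row lasts 1/10 s, in which the tool goes at most 50 mm and 8.59 degrees, less where a joint would pass 70% of its speed; a pose out of reach is approached as far as the arm can. A call with a number of a shift or a turn outside -1 to 1 is refused whole. A call with a gripper value outside its range is refused whole. The fingers move at their own pace and stop on an object; the grip force is fixed at half the most. Time passes only in rows, so rows that do not move let the fingers close. It gives the time, the measured TCP pose, the force and the opening at its end, in the units of the state.
- r.sense(): the state, without advancing time (a new reading comes with each control period).
- r.capture(name): name is "scene" or "top" or "wrist"; returns a dict with "img" (400x640x3 uint8, blue, green, red), "fx", "fy", "cx", "cy" (pixels), "dist" ([k1, k2, p1, p2, k3] as OpenCV has them; the pictures are not rectified), "R" (3x3) and "t" (3): a world point X has camera coordinates R X + t. Camera axes: x right, y down, z forward; pixel columns grow to the right and rows downward; lengths in m; the calibration is good to about 2 mm. A picture is of the moment at which its call begins. There is no depth.
- r.finish_job(): hands the job in, once; it reports no verdict.
The state is a dict: "time_s": time; "joints": joint angles; "joint_velocities": joint speeds; "effort": joint torques, N m; "tcp_pos": TCP position; "ee_rot": TCP orientation; "wrist_force": force on the tool from outside, world axes, zero at the start; "moment": the same for the moment, N m; "gripper_width": opening from 0.0 (shut) to 1.0 (fully open).
Only numpy, scipy, OpenCV 4.12 (cv2) and the standard library are available. Lean on these libraries where they do the work, as an engineer would, in place of code of your own. Each camera call takes 0.05 s, during which the arm holds its last target.

## Working session

There is one attempt and no reset: what is moved stays moved. The work goes in short steps, Python scripts to look and compute and a shell command to move; the robot and the scene stay as the last step left them, time stands still between calls to the robot, and variables do not carry over. Pictures are saved under pics/ and viewed, and the job is handed in when it is done.

```bash
ls; mkdir -p pics; python3 - <<'E'
from station import r
import cv2
s=r.sense();print(s)
for n in("scene","top","wrist"):
    c=r.capture(n);cv2.imwrite(f"pics/{n}0.png",c["img"]);print(n,c["fx"],c["fy"],c["cx"],c["cy"],c["dist"],c["R"],c["t"])
E
```

```text
pics
{'time_s': 0.0, 'joints': array([ 8.60357715e+01,  2.20909744e+01,  3.79676538e-01, -3.01485755e-02,
       -6.84110458e+01, -1.48182174e+01]), 'joint_velocities': array([ 0.0650535 ,  0.05360705, -0.00017815, -0.02029514,  0.01534337,
       -0.00811097]), 'effort': array([-4.88849237e-04, -3.90664744e+01,  1.87398130e+01,  4.21957210e+00,
        1.08404263e-02, -2.12801310e-04]), 'tcp_pos': array([0.20099979, 0.59115706, 0.22145365]), 'ee_rot': array([[ 9.46685450e-01, -3.22158741e-01, -6.35725208e-04],
       [-3.22159360e-01, -9.46683132e-01, -2.09631633e-03],
       [ 7.35163009e-05,  2.18935700e-03, -9.99997601e-01]]), 'wrist_force': array([0.39098   , 0.669505  , 0.58746289]), 'moment': array([ 0.00109214,  0.00884092, -0.04315295]), 'gripper_width': 1.0009475355842266}
scene 449.2955377920059 449.2955377920059 325.909433488966 202.67533149089826 [-0.09921337  0.          0.          0.          0.        ] [[ 0.95020469 -0.31158332  0.00518533]
 [-0.24748545 -0.76463454 -0.59505039]
 [ 0.18937266  0.56413638 -0.80367167]] [-0.55860599 -0.0092033   1.04963109]
top 502.15106813133923 502.15106813133923 323.50305948432515 203.52640714317758 [-0.15719108  0.          0.          0.          0.        ] [[ 0.02959371 -0.99954933  0.00503561]
 [-0.99286039 -0.02997731 -0.11545388]
 [ 0.1155528  -0.00158295 -0.99330008]] [-0.23895924  0.50036778  1.15978158]
wrist 289.2640957841632 289.2640957841632 323.1962572866078 201.01392649716408 [0.00643666 0.         0.         0.         0.        ] [[-0.32200852 -0.94673498  0.00184339]
 [-0.90090151  0.30701674  0.30678525]
 [-0.29101028  0.09712676 -0.95177698]] [ 0.62386811 -0.03755874  0.39257185]
```

View pics/scene0.png

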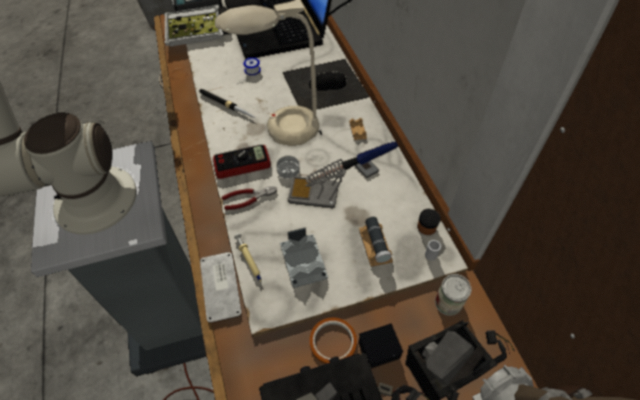

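View pics/top0.png

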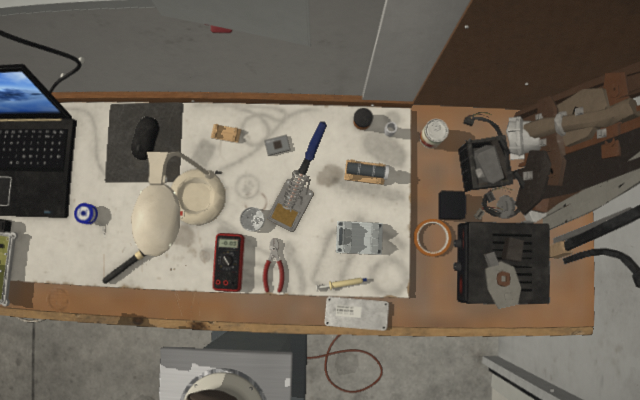

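View pics/wrist0.png

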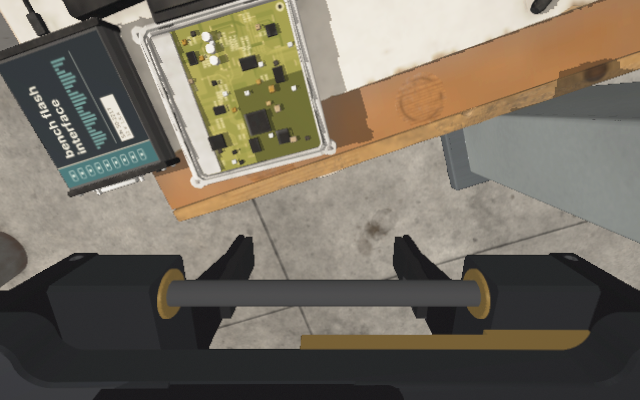

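The scene and top views show the barrel on the large wooden rest at top (367,172) and scene (376,240). A smaller rest decoy is at top (227,132). The V-block is at top (363,238) and scene (303,257). The sleeve is near top (390,128), with a dark round thing at (363,118). Next I'll take close crops of the barrel and V-block.

```bash
python3 - <<'E'
import cv2,numpy as np
t=cv2.imread("pics/top0.png");s=cv2.imread("pics/scene0.png")
a=cv2.resize(t[150:275,315:425],None,fx=4.5,fy=4.5,interpolation=cv2.INTER_CUBIC)
cv2.imwrite("pics/ctop.png",a)
b=cv2.resize(s[200:300,270:450],None,fx=4.4,fy=4.4,interpolation=cv2.INTER_CUBIC)
cv2.imwrite("pics/cscene.png",b)
E
```

```text
(no output)
```

View pics/ctop.png

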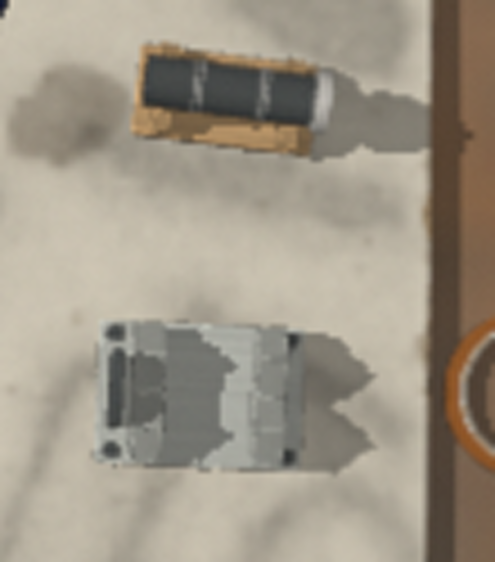

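View pics/cscene.png

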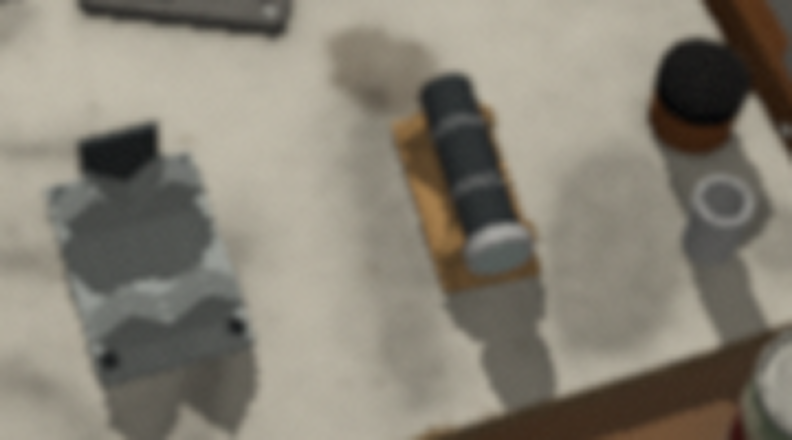

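The crop confirms the barrel: dark tube with two ring marks, with the bright bezel and glass at the right (-y world) end. The V-block's dark end plate is on the left (+y), so very little turning is needed.

```bash
cat > h.py <<'E'
import cv2,numpy as np
def ray(c,uv):
    K=np.array([[c["fx"],0,c["cx"]],[0,c["fy"],c["cy"]],[0,0,1]])
    p=cv2.undistortPoints(np.array(uv,float).reshape(-1,1,2),K,np.array(c["dist"],float)).reshape(-1,2)
    R=np.array(c["R"]);t=np.array(c["t"])
    d=np.c_[p,np.ones(len(p))]@R
    return -R.T@t,d
def plane(c,uv,z):
    o,d=ray(c,uv); return o+d*((z-o[2])/d[:,2])[:,None]
def proj(c,X):
    K=np.array([[c["fx"],0,c["cx"]],[0,c["fy"],c["cy"]],[0,0,1]])
    return cv2.projectPoints(np.array(X,float).reshape(-1,3),cv2.Rodrigues(np.array(c["R"]))[0],np.array(c["t"]),K,np.array(c["dist"],float))[0].reshape(-1,2)
E
python3 - <<'E'
from h import *; from station import r
np.set_printoptions(precision=4,suppress=True)
c=r.capture("top"); f=lambda L:[(315+u/4.5,150+v/4.5) for u,v in L]
L=plane(c,f([(143,78),(330,100)]),.034);print(L,np.linalg.norm(L[1]-L[0]))
V=plane(c,f([(100,322),(97,465),(300,470),(300,330)]),.01);print(V,V.mean(0))
E
```

```text
[[ 0.5952 -0.2768  0.034 ]
 [ 0.5866 -0.3763  0.034 ]] 0.09991477083656848
[[ 0.467  -0.2581  0.01  ]
 [ 0.391  -0.2586  0.01  ]
 [ 0.3913 -0.3665  0.01  ]
 [ 0.4659 -0.3651  0.01  ]] [ 0.4288 -0.3121  0.01  ]
```

```bash
python3 - <<'E'
from h import *; from station import r
np.set_printoptions(precision=4,suppress=True)
c=r.capture("top"); s=r.capture("scene")
P=[(155,190),(133,220),(152,257),(180,215),(105,282),(223,197),(155,155),(228,290),(228,235)]
for z in (0,.2,.35): print(z,plane(c,P,z)[:,:2].tolist())
# triangulate lamp head tip scene(217,18) left end, vs top (152,257)
for a,b in [((152,257),(217,20)),((155,190),(275,20))]:
    o1,d1=ray(c,[a]);o2,d2=ray(s,[b]);A=np.c_[d1[0],-d2[0]];k=np.linalg.lstsq(A,o2-o1,rcond=None)[0];print(o1+k[0]*d1[0],o2+k[1]*d2[0])
E
```

```text
0 [[0.5318485647895639, 0.1942849440236125], [0.4555176882138777, 0.24571433085638042], [0.3665257065358145, 0.19124426113660717], [0.47182470940888893, 0.1266887291736413], [0.29966088809060365, 0.3090595947953938], [0.5193679639414348, 0.022123648959331027], [0.6201645447579129, 0.2010160658650985], [0.2947120983075979, -0.0007589953383132508], [0.4269917543871091, 0.005115740975334765]]
0.2 [[0.5050938681160835, 0.12553077560928635], [0.4413694152335734, 0.16846634356063137], [0.367074901692361, 0.12299227661574344], [0.45498325081903546, 0.06909841165009797], [0.3112531403860501, 0.22134982228249925], [0.4946745005367865, -0.0181972257931014], [0.5788240249902209, 0.1311502192194864], [0.30712166783522854, -0.03730068763958763], [0.4175546811754486, -0.03239619323036874]]
0.35 [[0.4850278456109731, 0.07396514929854178], [0.43075821049834523, 0.11053035308881956], [0.3674867980597708, 0.07180328822509571], [0.4423521568766453, 0.025905673507440385], [0.31994732960763494, 0.15556749289782826], [0.47615440298330036, -0.04843788185742576], [0.5478186351644518, 0.07875083423527732], [0.31642884498095153, -0.06470695686554342], [0.41047687626670326, -0.06053014388464631]]
[0.3675 0.0713 0.3515] [0.3795 0.0704 0.3512]
[0.4892 0.0846 0.3191] [0.4999 0.083  0.32  ]
```

```bash
python3 -c "
import cv2
s=cv2.imread('pics/scene0.png');cv2.imwrite('pics/c2.png',cv2.resize(s[0:170,190:390],None,fx=3.5,fy=3.5,interpolation=2))"
```

```text
(no output)
```

View pics/c2.png

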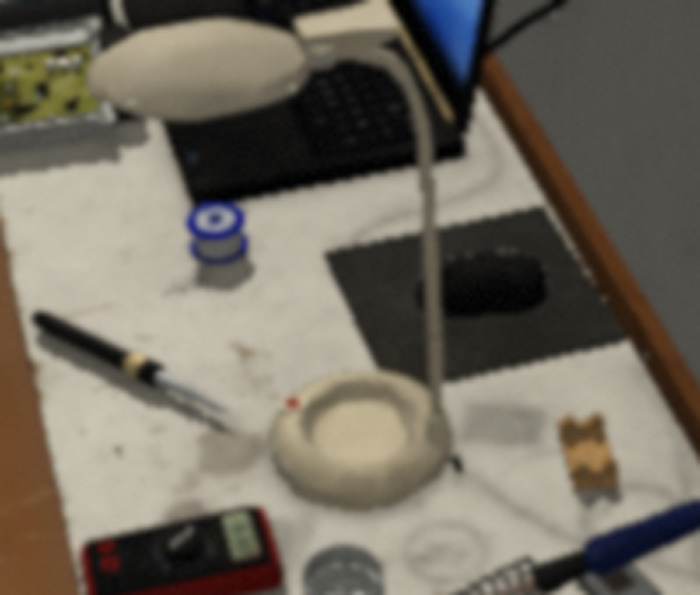

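The picture shows the lamp head at about x 0.36–0.49, y 0.02–0.12, z 0.3–0.37. I'll raise the tool above it and turn the jaws across the barrel on the way.

```bash
python3 -m crank '[[-1,[0,0,-0.5],[0,0,0.19]],[-1,[0,0,-0.5],[0,0,0.19]],[-1,[0,0,-0.5],[0,0,0.19]],[-1,[0,0,-0.5],[0,0,0.19]],[-1,[0,0,-0.3],[0,0,0.19]],[-1,[0,0,0],[0,0,0.19]],[-1,[0,0,0],[0,0,0.19]],[-1,[0,0,0],[0,0,0.19]]]'
```

```text
time_s: 1.1
tcp_pos: [0.2011, 0.5917, 0.4526]
ee_rot: [[0.043, -0.999, -0.0], [-0.999, -0.043, 0.0], [-0.0, 0.0, -1.0]]
wrist_force: [0.9, -0.2, -0.0]
gripper_width: 0.998
```

```bash
python3 -m crank '[[-1,[0.45,-0.19,0],[0,0,0]],[-1,[0.45,-0.19,0],[0,0,0]],[-1,[0.45,-0.19,0],[0,0,0]],[-1,[0.45,-0.19,0],[0,0,0]],[-1,[0.45,-0.19,0],[0,0,0]],[-1,[0.45,-0.19,0],[0,0,0]],[-1,[0.45,-0.19,0],[0,0,0]],[-1,[0.45,-0.19,0],[0,0,0]]]'
python3 -m crank '[[-1,[0.48,-0.1,0],[0,0,0]],[-1,[0.48,-0.1,0],[0,0,0]],[-1,[0.48,-0.1,0],[0,0,0]],[-1,[0.48,-0.1,0],[0,0,0]],[-1,[0.48,-0.1,0],[0,0,0]],[-1,[0.48,-0.1,0],[0,0,0]],[-1,[0.48,-0.1,0],[0,0,0]],[-1,[0.48,-0.1,0],[0,0,0]]]'
```

```text
time_s: 1.9
tcp_pos: [0.3709, 0.2375, 0.4529]
ee_rot: [[0.05, -0.999, 0.001], [-0.999, -0.05, 0.001], [-0.001, -0.001, -1.0]]
wrist_force: [0.7, 0.6, -0.1]
gripper_width: 1.0
time_s: 2.7
tcp_pos: [0.4693, -0.1421, 0.4528]
ee_rot: [[0.049, -0.999, 0.001], [-0.999, -0.049, 0.0], [-0.0, -0.001, -1.0]]
wrist_force: [1.2, 0.5, 0.6]
gripper_width: 0.999
```

```bash
python3 -m crank '[[-1,[0.42,0,0.2],[0,0,0]],[-1,[0.42,0,0.2],[0,0,0]],[-1,[0.42,0,0.2],[0,0,0]],[-1,[0.42,0,0.2],[0,0,0]],[-1,[0,0,0.3],[0,0,0]],[-1,[0,0,0],[0,0,0]]]'
python3 - <<'E'
from station import r
import cv2,numpy as np
c=r.capture("wrist");cv2.imwrite("pics/w1.png",c["img"]);print(c["R"].T[:,2],-c["R"].T@c["t"],r.sense()["tcp_pos"])
E
```

```text
time_s: 3.3
tcp_pos: [0.4756, -0.3077, 0.3374]
ee_rot: [[0.046, -0.999, -0.009], [-0.999, -0.047, 0.005], [-0.006, 0.009, -1.0]]
wrist_force: [-0.1, -0.0, -0.3]
gripper_width: 1.002
[-0.02393573  0.31096017 -0.95012149] [ 0.48101361 -0.39338188  0.49934822] [ 0.47674213 -0.30790067  0.34074613]
```

View pics/w1.png

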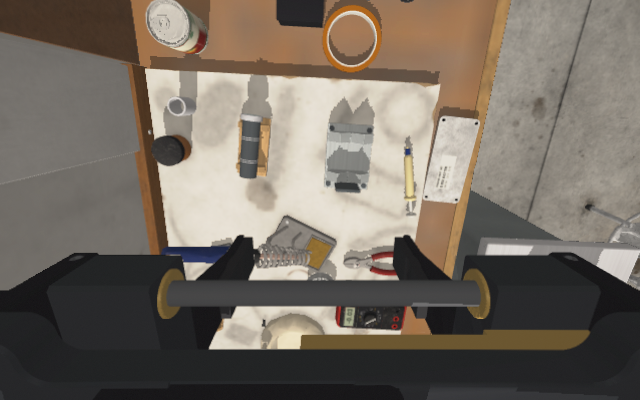

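The wrist picture shows the barrel at (249,147), bezel at the top (-y), and the V-block at (348,158), end plate at the bottom. I'll lower the tool for a sharper view.

```bash
python3 -m crank '[[-1,[0,-0.12,0.45],[0,0,0]],[-1,[0,-0.12,0.45],[0,0,0]],[-1,[0,-0.1,0.45],[0,0,0]],[-1,[0,0,0.2],[0,0,0]],[-1,[0,0,0],[0,0,0]],[-1,[0,0,0],[0,0,0]]]'
python3 - <<'E'
from station import r
import cv2,numpy as np,pickle
c=r.capture("wrist");cv2.imwrite("pics/w2.png",c["img"]);pickle.dump(c,open("w2.pkl","wb"))
cv2.imwrite("pics/w2c.png",cv2.resize(c["img"][60:260,170:437],None,fx=3,fy=3,interpolation=2))
E
```

```text
time_s: 3.95
tcp_pos: [0.5134, -0.3062, 0.1902]
ee_rot: [[0.051, -0.999, 0.004], [-0.999, -0.051, -0.002], [0.002, -0.003, -1.0]]
wrist_force: [0.2, -0.3, 0.8]
gripper_width: 0.998
```

View pics/w2c.png

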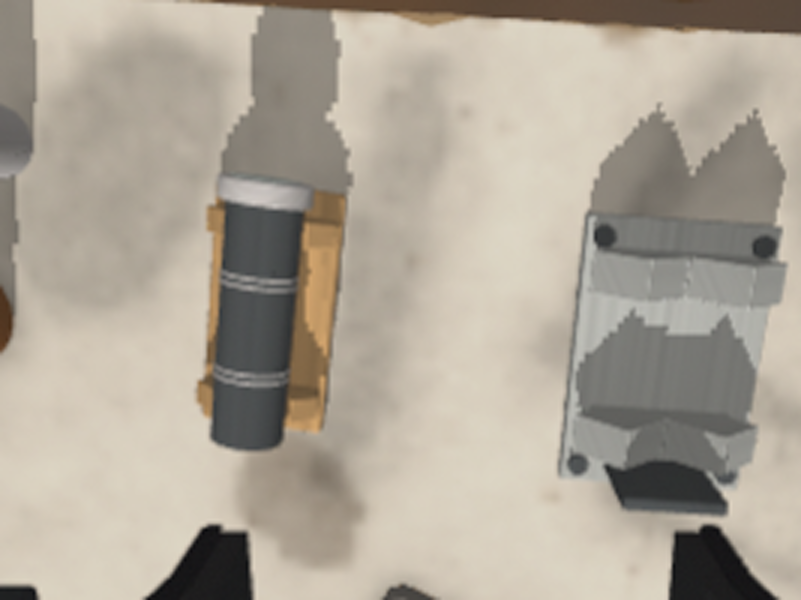

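```bash
python3 - <<'E'
import cv2,pickle
c=pickle.load(open("w2.pkl","rb"));cv2.imwrite("pics/w2v.png",cv2.resize(c["img"][125:235,350:440],None,fx=5.4,fy=5.4,interpolation=0))
cv2.imwrite("pics/w2l.png",cv2.resize(c["img"][110:220,230:295],None,fx=5.4,fy=5.4,interpolation=0))
E
```

```text
(no output)
```

View pics/w2v.png

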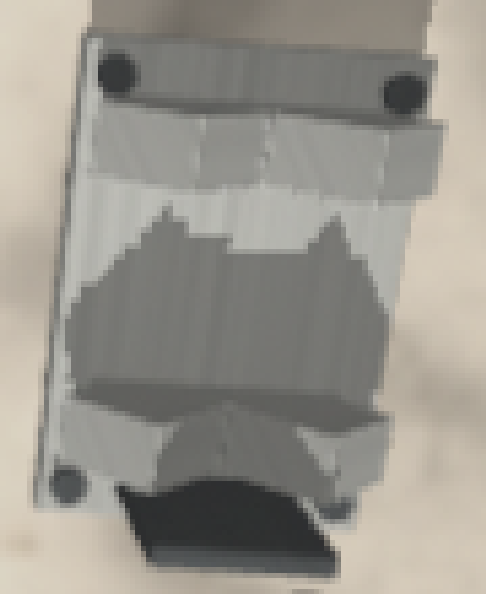

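View pics/w2l.png

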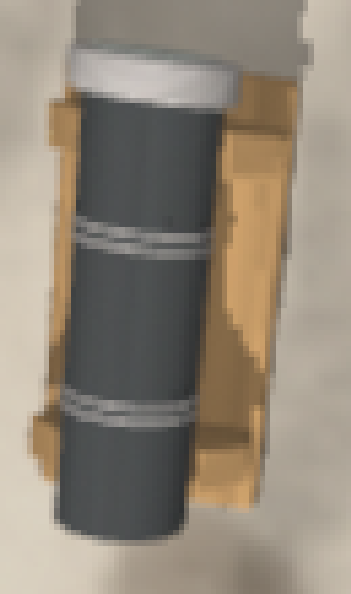

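```bash
python3 - <<'E'
from h import *; import pickle
np.set_printoptions(precision=4,suppress=True)
c=pickle.load(open("w2.pkl","rb"))
V=lambda L:[(350+u/5.4,125+v/5.4) for u,v in L]; N=lambda L:[(230+u/5.4,110+v/5.4) for u,v in L]
print("Vbottom",plane(c,V([(265,115),(265,185),(225,402)]),.024))
h=plane(c,V([(117,74),(405,95),(68,485),(338,508)]),.01);print("holes",h,(h[0]+h[1])/2,(h[2]+h[3])/2)
print("plate",plane(c,V([(150,547),(335,557)]),.054))
print("corner",plane(c,V([(85,30),(436,60),(35,505)]),.01))
print("rims",plane(c,V([(201,118),(388,130),(168,425),(338,440)]),.042))
print("axis",plane(c,N([(151,107),(122,525)]),.034)); print("rear top",plane(c,N([(122,540)]),.048))
print("bezel junction top", plane(c,N([(150,106)]),.048), "rings",plane(c,N([(142,235),(128,410)]),.048))
E
```

```text
Vbottom [[ 0.4308 -0.3546  0.024 ]
 [ 0.4289 -0.3401  0.024 ]
 [ 0.4314 -0.2919  0.024 ]]
holes [[ 0.4601 -0.3601  0.01  ]
 [ 0.3975 -0.3589  0.01  ]
 [ 0.4618 -0.2655  0.01  ]
 [ 0.3981 -0.2631  0.01  ]] [ 0.4288 -0.3595  0.01  ] [ 0.43   -0.2643  0.01  ]
plate [[ 0.4508 -0.2689  0.054 ]
 [ 0.4124 -0.2687  0.054 ]]
corner [[ 0.4678 -0.369   0.01  ]
 [ 0.3921 -0.3666  0.01  ]
 [ 0.4691 -0.2602  0.01  ]]
rims [[ 0.448  -0.3554  0.042 ]
 [ 0.4109 -0.3549  0.042 ]
 [ 0.4473 -0.2917  0.042 ]
 [ 0.4114 -0.2902  0.042 ]]
axis [[ 0.5868 -0.3653  0.034 ]
 [ 0.5946 -0.277   0.034 ]]
rear top [[ 0.5913 -0.2787  0.048 ]]
bezel junction top [[ 0.5839 -0.3666  0.048 ]] rings [[ 0.5859 -0.342   0.048 ]
 [ 0.5894 -0.3066  0.048 ]]
```

```bash
python3 -m crank '[[-1,[0.106,-0.38,0.2],[0,0,0]],[-1,[0.107,-0.38,0.2],[0,0,0]],[-1,[0,0,0.4],[0,0,0]],[-1,[0,0,0.3],[0,0,0.178]],[-1,[0,0,0],[0,0,0]],[-1,[0,0,0],[0,0,0]],[-1,[0,0,0],[0,0,0]]]'
python3 - <<'E'
from station import r
import cv2
print(r.sense()["tcp_pos"],r.sense()["ee_rot"])
c=r.capture("wrist");cv2.imwrite("pics/w3.png",c["img"])
E
```

```text
time_s: 4.7
tcp_pos: [0.5908, -0.3245, 0.0815]
ee_rot: [[-0.088, -0.996, 0.006], [-0.996, 0.088, -0.003], [0.002, -0.006, -1.0]]
wrist_force: [-0.1, 1.2, 0.1]
gripper_width: 1.001
[ 0.59082473 -0.32445817  0.08148833] [[-0.08792924 -0.99610752  0.00618535]
 [-0.99612461  0.08791457 -0.00260571]
 [ 0.00205178 -0.0063905  -0.99997748]]
```

View pics/w3.png

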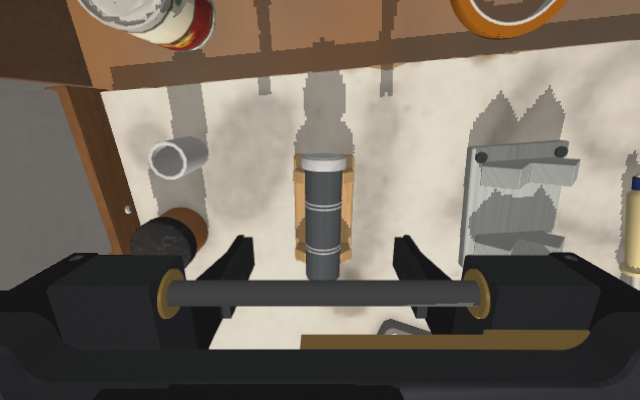

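The barrel stands centred between the fingers (column 323, rows 160–280). I'll descend, close and check.

```bash
python3 -m crank '[[-1,[0,0,0.25],[0,0,0]],[-1,[0,0,0.25],[0,0,0]],[-1,[0,0,0.14],[0,0,0]],[-1,[0,0,0],[0,0,0]],[-1,[0,0,0],[0,0,0]]]'
```

```text
time_s: 5.25
tcp_pos: [0.5896, -0.3241, 0.0149]
ee_rot: [[-0.09, -0.996, 0.002], [-0.996, 0.09, -0.001], [0.001, -0.002, -1.0]]
wrist_force: [0.4, 0.4, -0.3]
gripper_width: 0.999
```

```bash
python3 -m crank '[[1,[0,0,0],[0,0,0]],[1,[0,0,0],[0,0,0]],[1,[0,0,0],[0,0,0]],[1,[0,0,0],[0,0,0]],[1,[0,0,0],[0,0,0]],[1,[0,0,0],[0,0,0]],[1,[0,0,0],[0,0,0]],[1,[0,0,0],[0,0,0]]]'
```

```text
time_s: 6.05
tcp_pos: [0.5897, -0.3238, 0.0138]
ee_rot: [[-0.09, -0.996, 0.002], [-0.996, 0.09, -0.001], [0.0, -0.003, -1.0]]
wrist_force: [4.6, 1.2, 1.6]
gripper_width: 0.355
```

```bash
python3 -m crank '[[1,[0,0,0],[0,0,0]],[1,[0,0,0],[0,0,0]],[1,[0,0,0],[0,0,0]]]'; python3 -m crank '[[1,[0,0,-0.25],[0,0,0]],[1,[0,0,-0.25],[0,0,0]],[1,[0,0,-0.25],[0,0,0]],[1,[0,0,0],[0,0,0]],[1,[0,0,0],[0,0,0]],[1,[0,0,0],[0,0,0]],[1,[0,0,0],[0,0,0]]]'
python3 - <<'E'
from station import r
import cv2,pickle
c=r.capture("wrist");cv2.imwrite("pics/w4.png",c["img"])
s=r.capture("scene");cv2.imwrite("pics/s4.png",cv2.resize(s["img"][150:320,270:470],None,fx=3.5,fy=3.5,interpolation=2))
pickle.dump((c,s,r.sense()),open("w4.pkl","wb"))
E
```

```text
time_s: 6.35
tcp_pos: [0.591, -0.324, 0.0144]
ee_rot: [[-0.09, -0.996, 0.005], [-0.996, 0.09, -0.002], [0.001, -0.005, -1.0]]
wrist_force: [5.9, 0.3, 0.0]
gripper_width: 0.31
time_s: 7.05
tcp_pos: [0.5873, -0.3232, 0.0866]
ee_rot: [[-0.091, -0.996, -0.004], [-0.996, 0.091, 0.001], [-0.001, 0.004, -1.0]]
wrist_force: [0.5, 1.0, -0.7]
gripper_width: 0.314
```

View pics/w4.png

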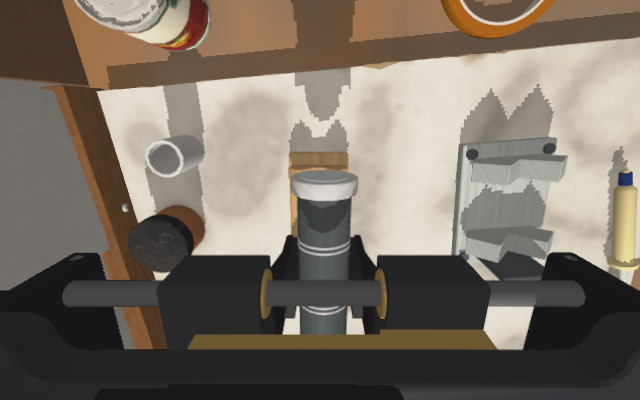

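View pics/s4.png

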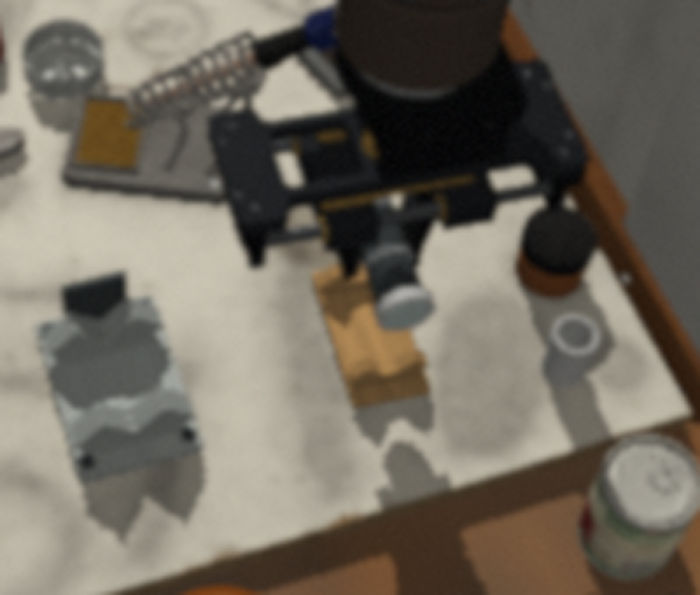

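The barrel is in the jaws and clear of the rest (its bezel at (325,187) in the wrist view, the rest empty beneath it). I'll check the barrel's offset and pitch in the grip.

```bash
python3 - <<'E'
from h import *; import pickle
np.set_printoptions(precision=4,suppress=True)
c,s,st=pickle.load(open("w4.pkl","rb"))
i=c["img"][150:300,270:385];cv2.imwrite("pics/w4c.png",cv2.resize(i,None,fx=4,fy=4,interpolation=0))
R=st["ee_rot"];p=st["tcp_pos"];print(p,R[:,2])
for off in (-.005,0,.005):  # along tool -x = barrel +y ; lens origin at TCP-0.0195 z
    o=p-R[:,2]*.0197
    y=-R[:,0];z=-R[:,2]
    X=[o+y*(a+off)+z*b for a,b in((-.044,.017),(-.052,.017),(-.052,-.017),(-.0184,.014))]
    print(off,proj(c,X))
s4=s
print("scene front centre, proj",proj(s,[o+y*(-.052+off) for off in(-.005,0,.005)]))
E
```

```text
[ 0.5879 -0.3234  0.0871] [-0.0027  0.0009 -1.    ]
-0.005 [[321.7506 191.5849]
 [321.7202 174.1497]
 [321.8969 160.7199]
 [321.8554 240.4628]]
0 [[321.769  202.1509]
 [321.7393 185.1246]
 [321.9105 169.6257]
 [321.8712 249.7113]]
0.005 [[321.7869 212.4735]
 [321.758  195.8411]
 [321.9238 178.3629]
 [321.8866 258.7644]]
scene front centre, proj [[385.4272 241.1099]
 [384.6526 238.948 ]
 [383.8826 236.7999]]
```

View pics/w4c.png

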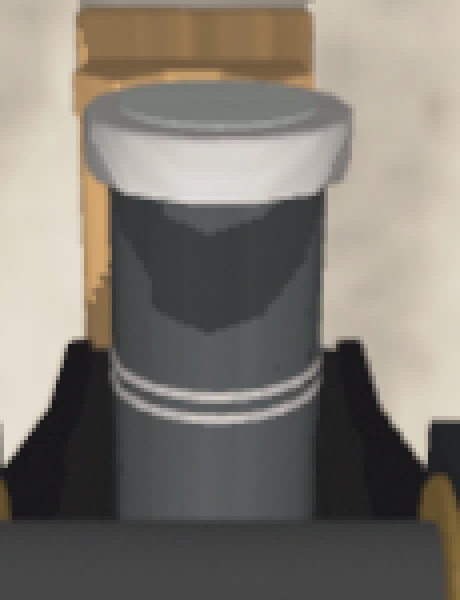

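The barrel sits centred in the grip within about 1 mm along its axis, and perhaps slightly nose-down. I'll carry it over the V-block and leave about 7 mm to the end plate.

```bash
python3 -m crank '[[1,[0,0,0],[0,0,-0.098]],[1,[0,0.4,0],[0,0,0]],[1,[0,0.4,0],[0,0,0]],[1,[0,0.4,0],[0,0,0]],[1,[0,0.38,0],[0,0,0]],[1,[0,0,0],[0,0,0]],[1,[0,0,0],[0,0,0]],[1,[0,0,0],[0,0,0]]]'
python3 - <<'E'
from station import r
import cv2,pickle
print(r.sense()["tcp_pos"],r.sense()["wrist_force"])
c=r.capture("wrist");cv2.imwrite("pics/w5.png",c["img"][100:330,200:450].repeat(3,0).repeat(3,1)[:600])
pickle.dump((c,r.sense()),open("w5.pkl","wb"))
E
```

```text
time_s: 7.95
tcp_pos: [0.4319, -0.3218, 0.0887]
ee_rot: [[-0.013, -1.0, 0.001], [-1.0, 0.013, -0.001], [0.001, -0.001, -1.0]]
wrist_force: [0.3, -0.6, -1.7]
gripper_width: 0.307
[ 0.43187468 -0.32182644  0.08874338] [ 0.34420942 -0.56129722 -1.70077445]
```

View pics/w5.png

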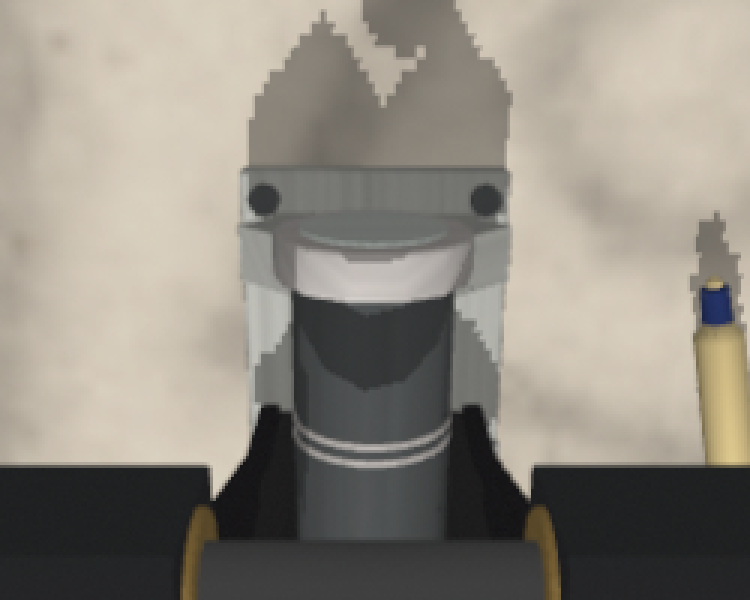

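The barrel lines up with the V (screw holes level at crop rows 199/199, midline column 374, barrel at 373). Allowing for perspective it needs about 1 mm towards -x. I'll shift it and lower to just above contact.

```bash
python3 -m crank '[[1,[0,0.011,0.2],[0,0,0]],[1,[0,0,0.2],[0,0,0]],[1,[0,0,0.12],[0,0,0]],[1,[0,0,0.05],[0,0,0]],[1,[0,0,0],[0,0,0]],[1,[0,0,0],[0,0,0]]]'
```

```text
time_s: 8.6
tcp_pos: [0.4304, -0.3218, 0.0321]
ee_rot: [[-0.013, -1.0, 0.001], [-1.0, 0.013, -0.001], [0.001, -0.001, -1.0]]
wrist_force: [0.6, -0.2, -1.3]
gripper_width: 0.308
```

```bash
python3 -m crank '[[1,[0,0,0.03],[0,0,0]],[1,[0,0,0.02],[0,0,0]],[1,[0,0,0],[0,0,0]],[1,[0,0,0],[0,0,0]]]';python3 -m crank '[[1,[-0.03,0,0],[0,0,0]],[1,[-0.02,0,0],[0,0,0]],[1,[0,0,0],[0,0,0]]]'
```

```text
time_s: 9.0
tcp_pos: [0.4297, -0.3215, 0.0267]
ee_rot: [[-0.014, -1.0, 0.0], [-1.0, 0.014, -0.0], [0.0, -0.0, -1.0]]
wrist_force: [-0.3, -0.1, -0.2]
gripper_width: 0.311
time_s: 9.3
tcp_pos: [0.4296, -0.3162, 0.0266]
ee_rot: [[-0.013, -1.0, -0.0], [-1.0, 0.013, 0.0], [-0.0, 0.0, -1.0]]
wrist_force: [-1.0, 0.2, -1.4]
gripper_width: 0.31
```

```bash
python3 -m crank '[[1,[-0.01,0,0],[0,0,0]],[1,[0,0,0],[0,0,0]]]';python3 -m crank '[[1,[-0.01,0,0],[0,0,0]],[1,[0,0,0],[0,0,0]]]'
```

```text
time_s: 9.5
tcp_pos: [0.4298, -0.3157, 0.0267]
ee_rot: [[-0.013, -1.0, 0.0], [-1.0, 0.013, -0.001], [0.001, -0.0, -1.0]]
wrist_force: [0.1, -1.9, -1.3]
gripper_width: 0.308
time_s: 9.7
tcp_pos: [0.4299, -0.3157, 0.0268]
ee_rot: [[-0.013, -1.0, 0.001], [-1.0, 0.013, -0.002], [0.002, -0.001, -1.0]]
wrist_force: [-0.6, -6.3, -2.0]
gripper_width: 0.309
```

The rear end touches the plate (Fy −6 N at y −0.3157, matching the measured seat). I'll ease off slightly and press down in small steps.

```bash
python3 -m crank '[[1,[0.008,0,0.02],[0,0,0]],[1,[0,0,0.01],[0,0,0]],[1,[0,0,0],[0,0,0]]]';python3 -m crank '[[1,[0,0,0.01],[0,0,0]],[1,[0,0,0],[0,0,0]]]'
```

```text
time_s: 10.0
tcp_pos: [0.4307, -0.3157, 0.0241]
ee_rot: [[-0.013, -1.0, 0.002], [-1.0, 0.013, -0.001], [0.001, -0.002, -1.0]]
wrist_force: [-0.1, -2.6, 1.4]
gripper_width: 0.311
time_s: 10.2
tcp_pos: [0.4312, -0.3158, 0.0236]
ee_rot: [[-0.013, -1.0, 0.003], [-1.0, 0.013, -0.002], [0.001, -0.003, -1.0]]
wrist_force: [1.0, -2.2, 6.1]
gripper_width: 0.314
```

```bash
python3 -m crank '[[1,[0,-0.005,0.008],[0,0,0]],[1,[0,0,0],[0,0,0]],[1,[0,0,0],[0,0,0]],[1,[0,0,0],[0,0,0]]]'
python3 - <<'E'
from station import r
import cv2,pickle
for _ in range(3):
    c=r.capture("wrist");s=r.sense();print(s["tcp_pos"],s["wrist_force"],s["moment"])
cv2.imwrite("pics/w6.png",c["img"][100:300,200:450].repeat(3,0).repeat(3,1))
s=r.capture("scene");cv2.imwrite("pics/s6.png",cv2.resize(s["img"][190:310,250:380],None,fx=5,fy=5,interpolation=2))
pickle.dump((c,s,r.sense()),open("w6.pkl","wb"))
E
```

```text
time_s: 10.6
tcp_pos: [0.4312, -0.3158, 0.0235]
ee_rot: [[-0.012, -1.0, 0.002], [-1.0, 0.012, -0.002], [0.002, -0.002, -1.0]]
wrist_force: [-1.8, -1.9, 11.4]
gripper_width: 0.307
[ 0.43120151 -0.31579098  0.0235114 ] [-1.70360596 -1.54534717 10.84026301] [-0.15526432  0.39417343  0.09507234]
[ 0.43120322 -0.31580134  0.02351252] [ 0.1165999  -1.75897274 10.96592221] [-0.20215832  0.3533533   0.05327644]
[ 0.43120753 -0.31581184  0.02350398] [-0.63281532 -0.81483276 10.55580603] [-0.16044549  0.40936855  0.02780913]
```

View pics/w6.png

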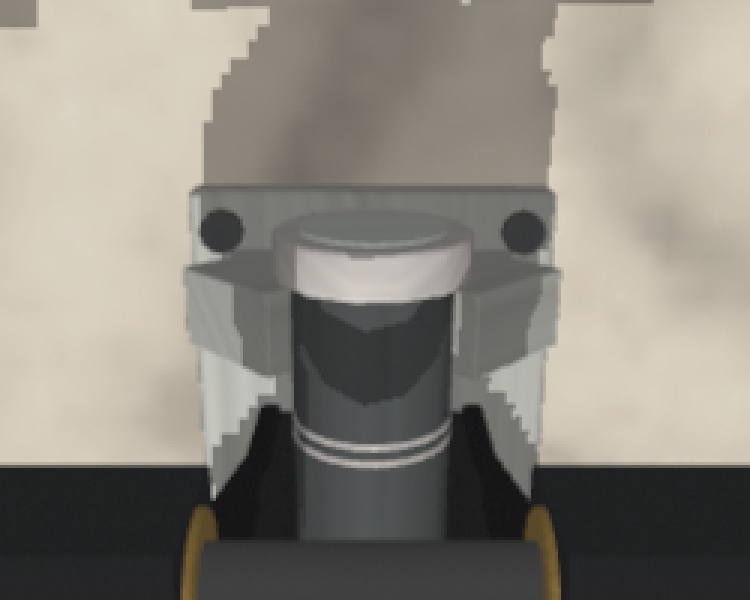

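View pics/s6.png

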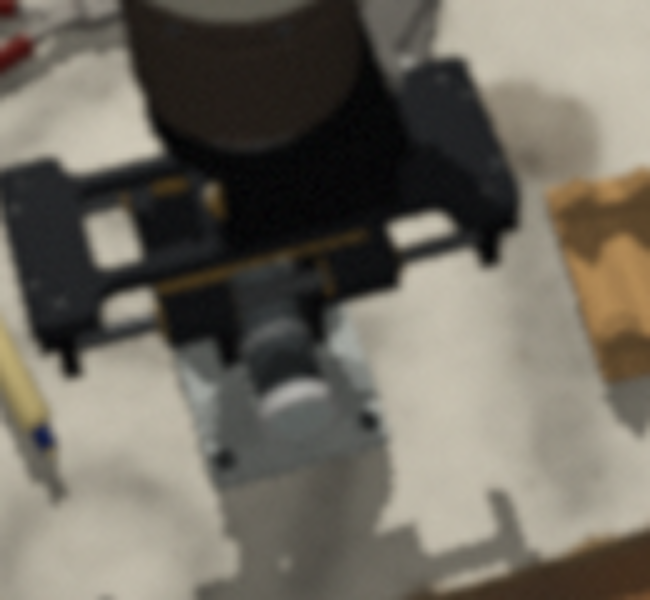

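```bash
python3 - <<'E'
import pickle,numpy as np
from station import r
np.set_printoptions(precision=3,suppress=True)
for f in("w4.pkl","w5.pkl"):
    s=pickle.load(open(f,"rb"))[-1];print(s["wrist_force"],s["moment"],s["tcp_pos"])
A=[]
for _ in range(6):
    r.capture("top");s=r.sense();A.append(np.r_[s["wrist_force"],s["moment"]])
print(np.mean(A,0),np.std(A,0),s["time_s"])
E
```

```text
[ 0.58  -0.415 -1.807] [ 0.076 -0.077  0.016] [ 0.588 -0.323  0.087]
[ 0.191 -0.102 -0.15 ] [ 0.055 -0.051  0.004] [ 0.432 -0.322  0.089]
[-1.817 -0.982 10.609 -0.191  0.392  0.095] [0.292 0.431 0.406 0.036 0.032 0.026] 11.1
```

Steady at about 11 N down, with a small sideways bias of −1.8 N. I'll trim that.

```bash
python3 -m crank '[[1,[0,0.003,0],[0,0,0]],[1,[0,0,0],[0,0,0]],[1,[0,0,0],[0,0,0]],[1,[0,0,0],[0,0,0]]]'
python3 - <<'E'
import numpy as np
from station import r
np.set_printoptions(precision=3,suppress=True)
A=[]
for _ in range(6):
    r.capture("top");s=r.sense();A.append(np.r_[s["wrist_force"],s["moment"],s["tcp_pos"]])
print(np.mean(A,0),s["time_s"],s["gripper_width"])
E
```

```text
time_s: 11.5
tcp_pos: [0.4312, -0.3158, 0.0235]
ee_rot: [[-0.012, -1.0, 0.003], [-1.0, 0.012, -0.002], [0.002, -0.003, -1.0]]
wrist_force: [-1.0, -0.8, 10.6]
gripper_width: 0.313
[-0.767 -0.5   10.275 -0.155  0.205  0.075  0.431 -0.316  0.024] 11.8 0.31009511386310235
```

```bash
python3 -c "
from station import r
print(r.finish_job())"
```

```text
the job is handed in; nothing more can be done
None
```

I picked the barrel off the larger rest and laid it in the V-block with the bezel away from the end plate. I slid it until its rear end met the plate, then pressed it down. I handed the job in at about 11.8 s with the barrel still gripped at its middle; no verdict was reported.

**Last checks:**
- **Press:** the downward force was about 10.3 N (up to about 1.8 N more once the carried-load offset is allowed for). The sideways force was under 1 N and the barrel would not move sideways, so it should be bearing on both faces. I judged this from the wrist force, as the individual face forces cannot be read.
- **Position:** the TCP settled at (0.431, −0.316, 0.0235). That puts the barrel origin about 0.3 mm below the seat height and within about 1.5 mm of the measured seat sideways. In the wrist picture the barrel lay centred between the V-block's screw holes.
- **End plate:** contact showed as about −6 N at y = −0.3157, close to the camera estimate of −0.315. I then eased it off, leaving about 0.5–1 N of contact.

**Disagreement:** after the lift, the bezel's outline hinted at a nose-down tilt of about 2°, within measuring error. The seated height and the wrist moments did not support it, and I did not measure the tilt directly at the seat.

I saw no sign of any other object being touched, but I did not re-measure their positions at the end.

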